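# Make up the power-supply kit and the relay kit

## Task

Make up two kits from the stock on the bench. Long tray: the laminated transformer in the widest end compartment, the large capacitor in the middle one and the heatsink in the other end one; short tray: the relay in the larger compartment and the slim capacitor in the smaller. Stand every part upright on the compartment floor, set down rather than dropped, and leave the ring-shaped transformer and the solder reel where they are.

Things in the scene. Friction and masses are not known exactly. Their poses are not given: they have to be found in the camera images.
- transformer_c (a point): Laminated mains transformer: upright dark steel core 48 (x) x 26 (y) x 52 (z) mm with a copper winding that bulges to 44 mm in y (30 mm wide in x, from 10 to 44 mm up). About 0.3 to 0.55 kg. Grip it along x, on the flat ends of the core, 48 mm apart. It stands loose on the bench among the other stock. This point is its centre, half-way up; z is up.
- big_capacitor_c (a point): Large can capacitor: upright cylinder in a blue sleeve, 36 mm in diameter, 54 mm high, aluminium top with two brass terminals 2.5 mm high. It stands loose on the bench among the other stock. This point is its centre, half-way up; z is up.
- heatsink_c (a point): Bare aluminium heatsink standing on end: 28 (x) x 34 (y) x 50 (z) mm block of six upright fins on a back plate. Grip it along x (28 mm) or y (34 mm). It stands loose on the bench among the other stock. This point is its centre, half-way up; z is up.
- relay_c (a point): Plug-in relay: white upright box on a black foot, 28 (x) x 36 (y) x 52 (z) mm. Grip it along x (28 mm) or y (36 mm). It stands loose on the bench among the other stock. This point is its centre, half-way up; z is up.
- slim_capacitor_c (a point): Slim can capacitor: upright cylinder in a blue sleeve, 24 mm in diameter, 50 mm high, plain aluminium top. It stands loose on the bench among the other stock. This point is its centre, half-way up; z is up.
- long_tray: Long kit tray, black walls and grey floor, 80 (x) x 200 (y) mm, three open compartments in a row. Fixed. Walls 4 mm thick, floor 3 mm, rim 13 mm above the bench: grip parts 35 to 40 mm up so the fingers stay over the walls. Origin: centre of the underside; y along the row, x across, z up. Compartments are 72 mm in x, centred on x = 0. Widest end one (78 mm in y): centre y = +57 mm; middle (52 mm): y = -12; other end (54 mm): y = -69.
- short_tray: Short kit tray, black walls and grey floor, 80 (x) x 116 (y) mm, with two open compartments side by side. Fixed. Walls 4 mm thick, floor 3 mm, rim 13 mm above the bench: grip parts 35 to 40 mm up so the fingers stay over the walls. Origin: centre of the underside; y along the row, x across, z up. Compartments are 72 mm in x, centred on x = 0. Larger (62 mm in y): centre y = +23 mm; smaller (42 mm): y = -33.
- ring_transformer_c (a point): Ring-shaped (toroidal) copper transformer lying flat, 64 mm in diameter, 30 mm high, 0.45 kg, loose; not part of either kit, stays where it is. This point is its centre, half-way up; z is up.
- solder_reel_c (a point): Reel of solder standing on its flange: grey flanges 56 mm in diameter, 44 mm high, 0.3 kg, loose; not part of either kit, stays where it is. This point is its centre, half-way up; z is up.
Things that resemble listed ones, but are neither listed nor needed, are in the scene too. What is shaped like the short_tray but purple or red is not meant.

How it is judged (in metres and radians):
At the end, for the whole second after the job is handed in: Each of the five parts stands upright (within 0.1 rad) and at rest on the floor of its own compartment (height within 4 mm, centre within the compartment, 13 to 20 mm along the row and 18 to 28 mm across it); ring transformer and solder reel within 20 mm of their starts (x of transformer_c in the frame of long_tray between -0.018 and 0.018 m and y of transformer_c in the frame of long_tray between 0.037 and 0.077 m and z of transformer_c in the frame of long_tray between 0.025 and 0.033 m and angle between each of transformer_c, big_capacitor_c, heatsink_c, relay_c, slim_capacitor_c's own z axis and vertical below 0.1 rad and linear speed of each of transformer, big_capacitor, heatsink, relay, slim_capacitor, ring_transformer, solder_reel below 0.02 m/s and x of big_capacitor_c in the frame of long_tray between -0.022 and 0.022 m and y of big_capacitor_c in the frame of long_tray between -0.025 and 0.001 m and z of big_capacitor_c in the frame of long_tray between 0.026 and 0.034 m and x of heatsink_c in the frame of long_tray between -0.026 and 0.026 m and y of heatsink_c in the frame of long_tray between -0.085 and -0.053 m and z of heatsink_c in the frame of long_tray between 0.024 and 0.032 m and x of relay_c in the frame of short_tray between -0.026 and 0.026 m and y of relay_c in the frame of short_tray between 0.004 and 0.042 m and z of relay_c in the frame of short_tray between 0.025 and 0.033 m and x of slim_capacitor_c in the frame of short_tray between -0.028 and 0.028 m and y of slim_capacitor_c in the frame of short_tray between -0.046 and -0.02 m and z of slim_capacitor_c in the frame of short_tray between 0.024 and 0.032 m and distance of each of ring_transformer_c, solder_reel_c from where it was at the start of the episode below 0.02 m); the robot touches nothing.
It fails at once if a kit part is dropped or thrown: faster than 0.8 m/s with no finger on it (a fall of over 3 cm) ((linear speed of transformer above 0.8 m/s and contact force between transformer and the fingers below 0.05 N) or (linear speed of big_capacitor above 0.8 m/s and contact force between big_capacitor and the fingers below 0.05 N) or (linear speed of heatsink above 0.8 m/s and contact force between heatsink and the fingers below 0.05 N) or (linear speed of relay above 0.8 m/s and contact force between relay and the fingers below 0.05 N) or (linear speed of slim_capacitor above 0.8 m/s and contact force between slim_capacitor and the fingers below 0.05 N)).
It fails at once if the ring transformer is moved by more than 20 mm or tipped (distance of ring_transformer_c from where it was at the start of the episode above 0.02 m or angle between ring_transformer_c's own z axis and vertical above 0.3 rad).
It fails at once if the solder reel is moved by more than 20 mm or tipped (distance of solder_reel_c from where it was at the start of the episode above 0.02 m or angle between solder_reel_c's own z axis and vertical above 0.3 rad).
It also fails if it takes over 125 s, if anything falls off the work surface, if the arm or the gripper's body presses on something with over 40 N, if the wrist force passes 120 N, or if a joint passes its speed limit or range.

## Robot

A 6-joint arm with a two-finger parallel gripper is mounted at the origin on the work surface. World frame = base frame: x ahead of the robot, y to its left, z up, the work surface at z = 0. Lengths are in mm, angles in rad, forces in N, time in s.
With the tool pointing down it reaches from about 400 to 925 mm from the base axis. Payload 12.5 kg.
Tool frame: the origin (TCP) lies at the very end of the fingers, on their centre line; the grasp point (between the pads) lies 19 mm behind it; x points along the fingers, y is the direction in which the jaws open and shut, and the axes are right-handed (so a half turn about x gives the same grasp; the last joint's range is limited). The gripper opens to 95 mm and grips with 3 to 60 N. Pads are 20 mm wide; open, the fingers measure 119 mm over their backs; the gripper's body (75 mm by 180 mm) begins 59 mm behind the grasp point.
Start: joints at [-1.349, 0.491, 1.559, -0, 1.092, -0.106], TCP at [201.249, -591.733, 190.261] pointing down, gripper open.
Joint ranges: [-3.1, 3.1], [-0.84, 2.19], [0.05, 2.79], [-1.13, 4.28], [0.06, 2.93], [-2.69, 2.69]. Speed limits (rad/s): [2.22, 2.22, 2.79, 3.14, 3.14, 3.14].

## Interface

Orientations are given as [roll, pitch, yaw] about the fixed x, y, z axes, in that order (R = Rz(yaw) Ry(pitch) Rx(roll)).
In Python, from cell import * gives the robot as it stands.
- The arm moves only by the tool step_arm, never from a script. Its argument "steps" is a list of rows, each a list of 4 numbers: the shift along the tool's x, y, z in units of 50 mm (1.0 is 50 mm), then the turn about the tool's x in units of 8 degrees (1.0 is 8 degrees). A call has 1 to 20 rows; each row shifts and turns the commanded pose from where the row before left it, along the tool's axes as they then stand; what a row does not reach is not made up. A row lasts 1/8 s, in which the tool goes at most 62.5 mm and 10.7 degrees, less where a joint would pass 70% of its speed; a pose out of reach is approached as far as the arm can. A call is refused whole if a number of a shift passes 1 or a number of a turn 1, either way. A call with a gripper value outside its range is refused whole. "jaw" is the closure, from 0 (fully open) to 1 (shut), set as the call begins (left out, the last holds). The fingers move at their own pace and stop on an object; the grip force is fixed at half the most. Time passes only in rows, so rows that do not move let the fingers close. It gives the time, the measured TCP pose, the force and the opening at its end, in the units of the state.
- state(): the state, without advancing time (a new reading comes with each control period).
- read_camera(name): name is "scene" or "top" or "wrist"; returns the picture (384x512x3 uint8, red, green, blue); there is no depth.
- camera_info(name): a dict with "mtx" (3x3 intrinsics, pixels), "eye" and "attitude" of the camera in the world; the wrist camera has in their place "hand_eye" (4x4, takes a point from camera to tool coordinates, whose origin is the TCP and whose axes are the tool frame's). Camera axes: x right, y down, z forward; pixel columns grow to the right and rows downward; lengths in mm; the calibration is good to about 2 mm. A picture is of the moment at which its call begins: read the wrist's pose just before it. camera_info takes no time and is no camera call.
- job_done(): hands the job in, once; it reports no verdict.
The state is a dict: "t": time; "joints": joint angles; "qvel": joint speeds; "tau": joint torques, N m; "eef_pos": TCP position; "tcp_rot": TCP orientation; "ft_force": force on the tool from outside, world axes, zero at the start; "moment": the same for the moment, N m; "opening": opening from 0.0 (shut) to 1.0 (fully open).
Only numpy, scipy, OpenCV 4.12 (cv2) and the standard library are available. Lean on these libraries where they do the work, as an engineer would, in place of code of your own. Each camera call takes 0.05 s, during which the arm holds its last target.

## Working session

There is one attempt and no reset: what is moved stays moved. The work goes in short steps, Python scripts to look and compute and a tool call to move; the robot and the scene stay as the last step left them, time stands still between calls to the robot, and variables do not carry over. Pictures are saved under pics/ and viewed, and the job is handed in when it is done.

Besides the shell and the picture viewer there is one more tool, called after "Call:" by a JSON object that holds its "fn" and its "kwargs", one argument or row to a line. step_arm: Moves the arm, as the interface text tells. Its arguments: {"type":"object","properties":{"steps":{"type":"array","items":{"type":"array","items":{"type":"number"}}},"jaw":{"type":"number"}},"required":["steps"]}

```bash
ls; mkdir -p pics; python3 - <<'E'
from cell import *
import cv2
s=state();print(s)
for n in("scene","top","wrist"):
    im=read_camera(n);cv2.imwrite(f"pics/{n}0.png",im[:,:,::-1]);print(n,camera_info(n))
E
```

```text
pics
{'t': 0.0, 'joints': array([-1.34859609e+00,  4.91580310e-01,  1.55946396e+00,  1.13292819e-05,
        1.09171028e+00, -1.05604954e-01]), 'qvel': array([-1.00020033e-03,  1.25099353e-03,  1.22123638e-03,  3.53687856e-04,
        1.67992497e-03, -2.47406434e-05]), 'tau': array([-1.10864858e-03, -6.12646508e+01, -2.58180857e+01,  6.92177704e-02,
        4.82050551e-02, -7.50116214e-05]), 'eef_pos': array([ 201.18768722, -591.43608973,  189.64388157]), 'tcp_rot': array([-1.68504878,  1.56963439,  1.78434384]), 'ft_force': array([0.46464705, 0.40448281, 0.50726769]), 'moment': array([-0.03273043, -0.00062724,  0.05448809]), 'opening': 0.9993708972782248}
scene {'mtx': array([[391.04599751,   0.        , 255.6546288 ],
       [  0.        , 391.04599751, 194.15312708],
       [  0.        ,   0.        ,   1.        ]]), 'eye': array([ 815.61548745, -637.97845278,  692.26408044]), 'attitude': array([-2.27904474, -0.00400518,  0.52979324])}
top {'mtx': array([[377.65293624,   0.        , 256.20140048],
       [  0.        , 377.65293624, 188.85743017],
       [  0.        ,   0.        ,   1.        ]]), 'eye': array([ 325.8022154 ,   12.45361308, 1128.42711099]), 'attitude': array([-3.01516622, -0.01610586, -1.55376135])}
wrist {'mtx': array([[326.05738075,   0.        , 252.00057845],
       [  0.        , 326.05738075, 188.11858575],
       [  0.        ,   0.        ,   1.        ]]), 'hand_eye': array([[-1.38478671e-04, -2.58141194e-01,  9.66107191e-01,
        -1.95137473e+02],
       [ 9.99999906e-01,  3.62105012e-04,  2.40090210e-04,
         9.08394490e-01],
       [-4.11809430e-04,  9.66107133e-01,  2.58141119e-01,
        -7.31803338e+01],
       [ 0.00000000e+00,  0.00000000e+00,  0.00000000e+00,
         1.00000000e+00]])}
```

View pics/scene0.png

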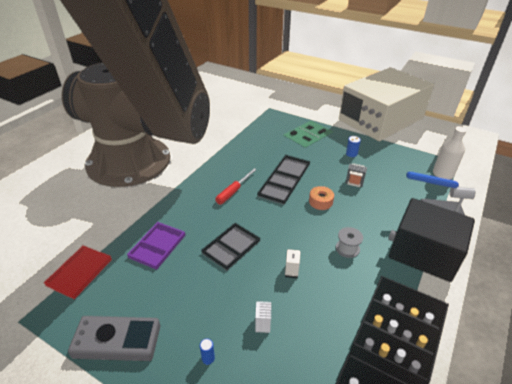

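View pics/top0.png

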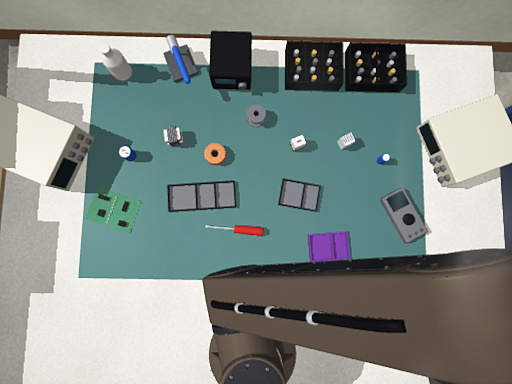

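View pics/wrist0.png

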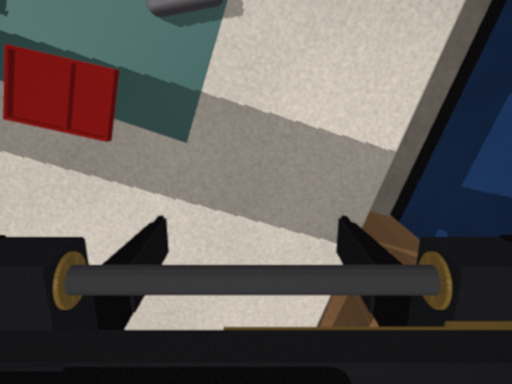

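```bash
python3 - <<'E'
import cv2,numpy as np
im=cv2.imread("pics/top0.png")
def crop(x0,y0,x1,y1,k): return cv2.resize(im[y0:y1,x0:x1],None,fx=k,fy=k,interpolation=cv2.INTER_CUBIC)
cv2.imwrite("pics/c1.png",crop(110,95,260,220,5))
cv2.imwrite("pics/c2.png",crop(270,95,410,220,5))
sc=cv2.imread("pics/scene0.png")
cv2.imwrite("pics/c3.png",cv2.resize(sc[120:370,180:380],None,fx=3,fy=2.4*1.25/1.25,interpolation=cv2.INTER_CUBIC)[:600])
E
```

```text
(no output)
```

View pics/c1.png

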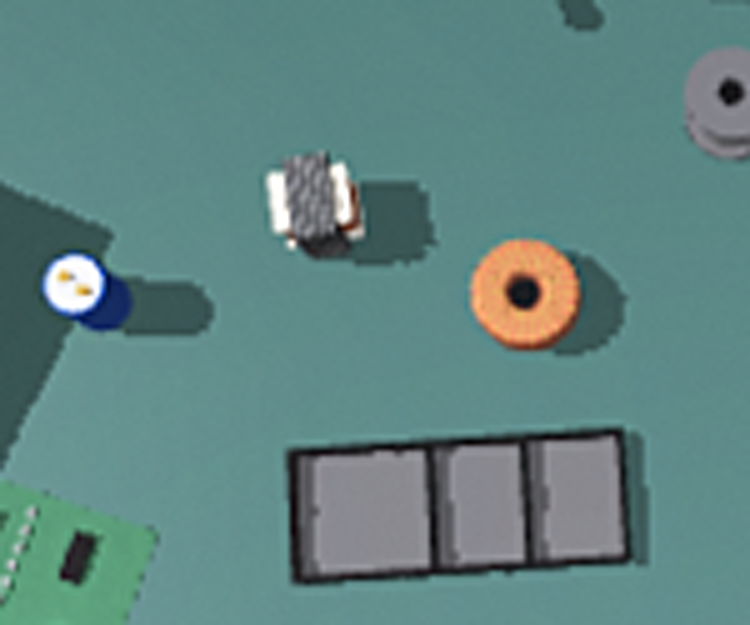

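View pics/c2.png

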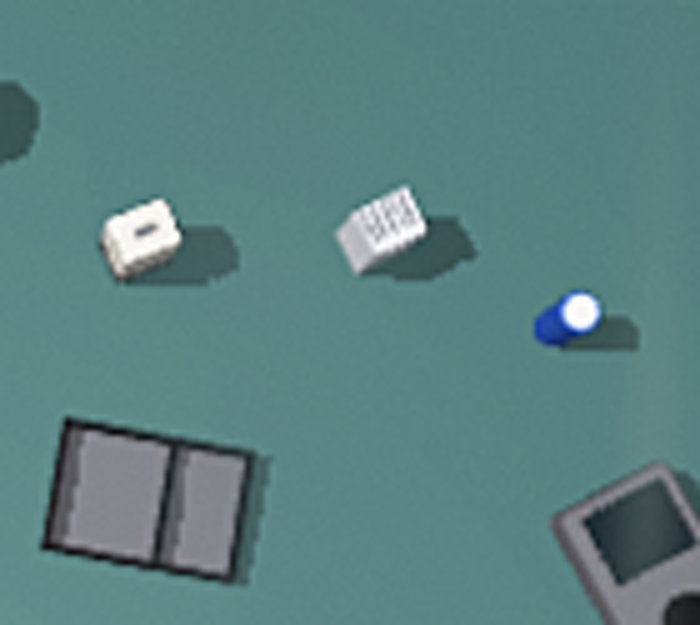

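```bash
cat > h.py <<'E'
import cv2,numpy as np
from scipy.spatial.transform import Rotation as R
from cell import *
def ray(name,uv,z,info=None):
    c=info or camera_info(name); uv=np.atleast_2d(np.array(uv,float))
    d=np.c_[uv,np.ones(len(uv))]@np.linalg.inv(c["mtx"]).T@R.from_euler("xyz",c["attitude"]).as_matrix().T
    e=np.array(c["eye"]); return (e+d*((z-e[2])/d[:,2])[:,None])
def wray(uv,z,s,c):
    Rt=R.from_euler("xyz",s["tcp_rot"]).as_matrix(); H=c["hand_eye"]
    uv=np.atleast_2d(np.array(uv,float))
    d=np.c_[uv,np.ones(len(uv))]@np.linalg.inv(c["mtx"]).T@H[:3,:3].T@Rt.T
    e=s["eef_pos"]+Rt@H[:3,3]; return e+d*((z-e[2])/d[:,2])[:,None]
E
python3 - <<'E'
from h import *
s=state();M=R.from_euler("xyz",s["tcp_rot"]).as_matrix();print(M.round(3))
im=cv2.imread("pics/top0.png").astype(int);B,G,Rr=im[...,0],im[...,1],im[...,2]
def f1(p):return (110+(p[0]+.5)/5-.5,95+(p[1]+.5)/5-.5)
def f2(p):return (270+(p[0]+.5)/5-.5,95+(p[1]+.5)/5-.5)
np.set_printoptions(precision=1,suppress=True)
# tray corners
for nm,pts,f in(("long",[(290,450),(623,430),(630,562),(294,583)],f1),("short",[(65,418),(254,453),(240,582),(42,550)],f2)):
    W=ray("top",[f(p) for p in pts],13);print(nm,W[:,:2].tolist(),"c",W.mean(0))
    for i in range(4):d=W[(i+1)%4]-W[i];print(np.hypot(*d[:2]),np.degrees(np.arctan2(d[1],d[0])))
def rect(nm,pts,f,z):
    W=ray("top",[f(p) for p in pts],z);print(nm,"c",W.mean(0))
    for i in range(len(W)):d=W[(i+1)%len(W)]-W[i];print("  ",np.hypot(*d[:2]),np.degrees(np.arctan2(d[1],d[0])))
rect("trafo core top",[(285,156),(327,152),(336,235),(290,238)],f1,52)
rect("relay top",[(118,210),(168,199),(181,240),(122,272) ],f2,52)
rect("heatsink",[(364,212),(408,186),(426,228),(384,254)],f2,50)
for nm,p,f,z in(("big",(74,284),f1,54),("slim",(580,312),f2,50),("ring",(525,293),f1,30),("reel",(730,88),f1,44)):print(nm,ray("top",f(p),z))
E
```

```text
[[-0.     0.322 -0.947]
 [ 0.001 -0.947 -0.322]
 [-1.    -0.001 -0.   ]]
long [[475.6061866571612, 260.3142467691003], [491.4573004446329, 62.9592491066799], [412.64689496387484, 56.900210215673305], [396.64145124606375, 254.29099139309454]] c [444.1 158.6  13. ]
197.99053742701275 -85.4079879632756
79.04297542681594 -175.60367966018703
198.0386192701732 94.63569002346631
79.19412253361486 4.361948719510109
short [[501.52627300276527, -81.52416146421679], [482.5652642229561, -194.82936891729497], [405.2169441389814, -186.16505694783524], [422.0728560948072, -68.52150073468478]] c [ 452.8 -132.8   13. ]
114.88076379417524 -99.50010809143458
77.83208157127196 173.608553554013
118.8449750150979 81.84618277813523
80.51033874228271 -9.294146117739421
trafo core top c [620.6 247.3  52. ]
   24.54642161826521 -83.10991322401937
   50.1629055860938 -171.50444358023375
   26.686726671329346 95.05287172837718
   49.292914314327206 6.051803380195969
relay top c [ 607.5 -125.5   52. ]
   30.22956538012187 -76.12176560265739
   25.64244247265785 -162.6346808597235
   39.79526712754062 119.92483989621557
   37.16016491978802 3.873997228446481
heatsink c [ 617.3 -272.    50. ]
   30.86877206828191 -58.150546531849585
   27.169931233398845 -157.8368886615772
   29.766230387520817 122.89361401491838
   27.543704890510952 24.62463898877101
big [[564.4 380.   54. ]]
slim [[ 564.4 -379.7   50. ]]
ring [[569.8 122.2  30. ]]
reel [[693.5   3.   44. ]]
```

```bash
cat >> h.py <<'E'
def go(x,y,z,psi,s=None):
    s=s or state();M=R.from_euler("xyz",s["tcp_rot"]).as_matrix()
    p0=np.degrees(np.arctan2(M[1,1],M[0,1])); d=np.array([x,y,z])-s["eef_pos"]
    t=np.radians(psi);c,sn=np.cos(t),np.sin(t)
    dp=(psi-p0+180)%360-180
    print("t%.1f at"%s["t"],s["eef_pos"].round(1),"psi %.1f tilt %.4f"%(p0,np.hypot(M[0,0],M[1,0])),"q6 %.2f"%s["joints"][5],"open %.3f"%s["opening"],"F",s["ft_force"].round(1))
    print(" turn first %.2f units; then tool shift units x %.2f y %.2f z %.2f"%(-dp/8,-d[2]/50,(c*d[0]+sn*d[1])/50,(sn*d[0]-c*d[1])/50))
E
python3 -c "
from h import *
go(564.4,-379.7,150,-8.5)"
```

```text
t0.1 at [ 201.2 -591.5  189.8] psi -71.2 tilt 0.0009 q6 -0.11 open 0.999 F [ 0.2 -0.2 -0.1]
 turn first -7.84 units; then tool shift units x 0.80 y 6.56 z -5.26
```

Call:
{"fn": "step_arm", "kwargs": {
  "steps": [
    [0,0,0,-1],
    [0,0,0,-1],
    [0,0,0,-1],
    [0,0,0,-1],
    [0,0,0,-1],
    [0,0,0,-1],
    [0,0,0,-1],
    [0,0,0,-0.84],
    [0,0.8,-0.65,0],
    [0,0.8,-0.65,0],
    [0,0.8,-0.65,0],
    [0,0.8,-0.65,0],
    [0,0.8,-0.65,0],
    [0,0.8,-0.65,0],
    [0,0.8,-0.65,0],
    [0.8,0.8,-0.65,0],
    [0,0,0,0]
  ],
  "jaw": 0.3
}}

```text
t: 2.28
eef_pos: [555.5, -380.0, 148.6]
tcp_rot: [-2.168, 1.566, 2.399]
ft_force: [-0.4, -0.6, -0.4]
opening: 0.701
```

```bash
python3 - <<'E'
from h import *
go(564.4,-379.7,18,-8.5)
im=read_camera("wrist");cv2.imwrite("pics/w1.png",im[:,:,::-1])
im=read_camera("top");cv2.imwrite("pics/t1.png",im[:,:,::-1])
E
```

```text
t2.3 at [ 555.5 -380.   148.6] psi -8.3 tilt 0.0049 q6 -0.55 open 0.701 F [-0.4 -0.6 -0.4]
 turn first 0.03 units; then tool shift units x 2.61 y 0.17 z -0.03
```

View pics/w1.png

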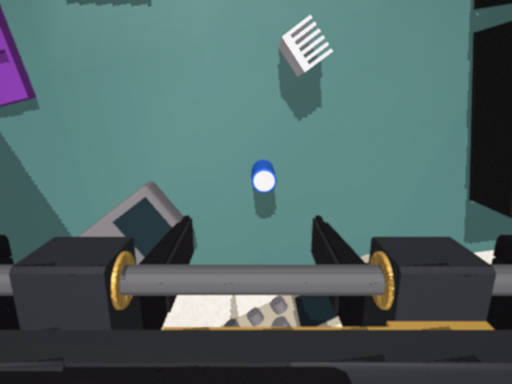

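The slim capacitor's top is at pixel (264,181) and the heatsink's top around (308,45); I'll cross-check both positions.

```bash
python3 - <<'E'
from h import *
s=state();c=camera_info("wrist")
print(wray((264,181),50,s,c), wray([(312,15),(333,47),(303,75),(280,43)],50,s,c))
im=cv2.imread("pics/w1.png");cv2.imwrite("pics/w1c.png",cv2.resize(im[0:110,240:380],None,fx=5,fy=5,interpolation=cv2.INTER_CUBIC))
go(564.4,-379.7,18,-8.5)
E
```

```text
[[ 566.271466   -384.95673433   50.        ]] [[ 624.73637994 -251.16511989   50.        ]
 [ 639.84179368 -278.15243442   50.        ]
 [ 612.4063296  -296.72673739   50.        ]
 [ 595.96958854 -268.50275054   50.        ]]
t2.4 at [ 554.2 -382.8  151.5] psi -8.4 tilt 0.0010 q6 -0.55 open 0.703 F [ 0.2  0.2 -0.7]
 turn first 0.01 units; then tool shift units x 2.67 y 0.19 z -0.09
```

View pics/w1c.png

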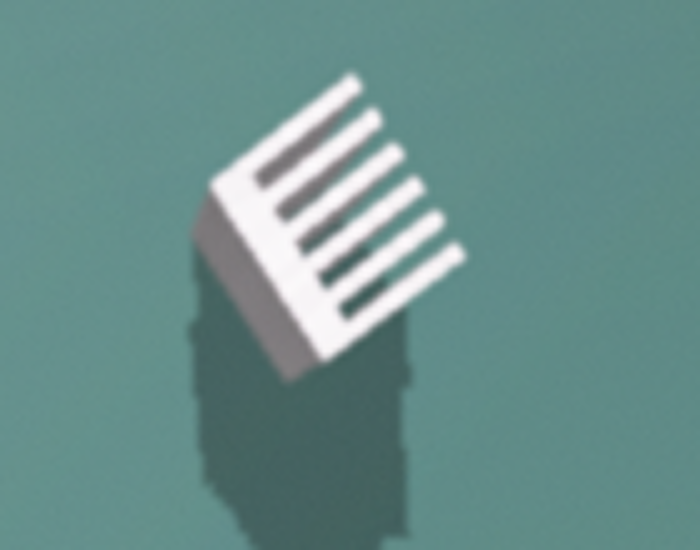

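Call:
{"fn": "step_arm", "kwargs": {
  "steps": [
    [0,0.22,-0.06,0],
    [0.7,0,0,0],
    [0.7,0,0,0],
    [0.7,0,0,0],
    [0.4,0,0,0],
    [0.17,0,0,0],
    [0,0,0,0],
    [0,0,0,0]
  ]
}}

```text
t: 3.38
eef_pos: [566.1, -382.1, 19.7]
tcp_rot: [0.988, 1.569, -0.731]
ft_force: [-1.0, 0.1, 0.5]
opening: 0.703
```

Call:
{"fn": "step_arm", "kwargs": {
  "steps": [
    [0,0,0,0],
    [0,0,0,0],
    [0,0,0,0],
    [0,0,0,0],
    [0,0,0,0],
    [0,0,0,0],
    [0,0,0,0],
    [0,0,0,0]
  ],
  "jaw": 1
}}

```text
t: 4.38
eef_pos: [565.6, -381.6, 18.4]
tcp_rot: [0.271, 1.571, -1.449]
ft_force: [-0.4, -0.1, -0.0]
opening: 0.24
```

```bash
python3 - <<'E'
from h import *
go(447.9,-165.4,100,-8.5)
s=state();im=read_camera("wrist");cv2.imwrite("pics/w2.png",im[:,:,::-1])
E
```

```text
t4.4 at [ 565.6 -381.6   18.4] psi -8.5 tilt 0.0001 q6 -0.54 open 0.240 F [-0.4 -0.1 -0. ]
 turn first 0.00 units; then tool shift units x -1.63 y -2.97 z -3.93
```

View pics/w2.png

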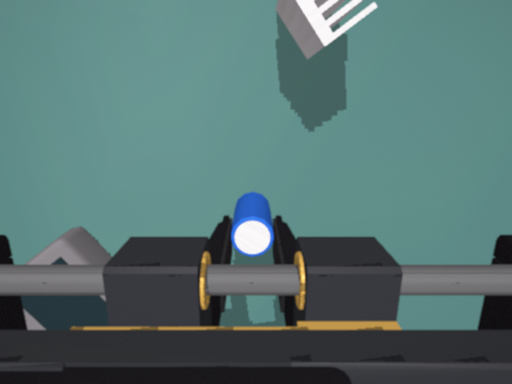

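Call:
{"fn": "step_arm", "kwargs": {
  "steps": [
    [-0.3,0,0,0],
    [-0.7,0,0,0],
    [-0.7,0,0,0],
    [0,-0.3,-0.39,0],
    [0,-0.54,-0.71,0],
    [0,-0.54,-0.71,0],
    [0,-0.54,-0.71,0],
    [0,-0.54,-0.71,0],
    [0,-0.36,-0.5,0],
    [0,-0.15,-0.2,0],
    [0,0,0,0],
    [0,0,0,0],
    [0,0,0,0]
  ]
}}

```text
t: 6.05
eef_pos: [448.2, -166.1, 103.3]
tcp_rot: [0.536, 1.571, -1.184]
ft_force: [-0.1, 0.1, -0.1]
opening: 0.24
```

```bash
python3 - <<'E'
from h import *
go(447.9,-165.4,21,-8.5)
s=state();im=read_camera("wrist");cv2.imwrite("pics/w3.png",im[:,:,::-1])
im=read_camera("scene");cv2.imwrite("pics/s3.png",im[:,:,::-1])
E
```

```text
t6.0 at [ 448.2 -166.1  103.3] psi -8.5 tilt 0.0002 q6 -0.34 open 0.240 F [-0.1  0.1 -0.1]
 turn first -0.01 units; then tool shift units x 1.65 y -0.01 z -0.01
```

View pics/w3.png

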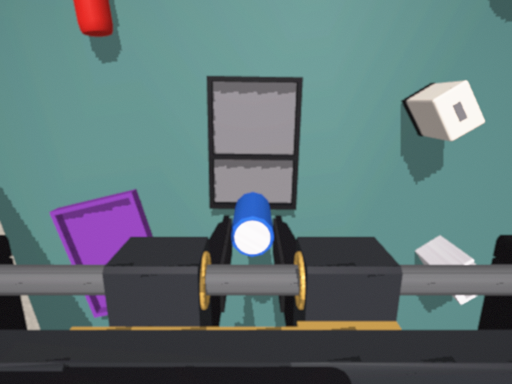

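View pics/s3.png

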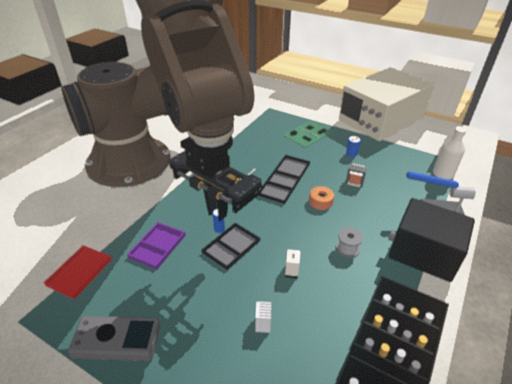

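```bash
python3 - <<'E'
from h import *
np.set_printoptions(precision=1,suppress=True)
s=state();c=camera_info("wrist")
W=wray([(208,77),(302,77),(297,210),(209,209)],13,s,c);print(W,W.mean(0))
print("held",wray((252.5,237),104-18+50,s,c))
E
```

```text
[[ 426.4  -70.4   13. ]
 [ 503.5  -81.9   13. ]
 [ 486.3 -197.1   13. ]
 [ 406.2 -184.1   13. ]] [ 455.6 -133.4   13. ]
held [[ 449.4 -164.6  136. ]]
```

Call:
{"fn": "step_arm", "kwargs": {
  "steps": [
    [0.3,0,0,0],
    [0.5,0,0,0],
    [0.4,0,0,0],
    [0.2,0,0,0],
    [0.1,0,0,0],
    [0.08,0,0,0],
    [0.04,0,0,0],
    [0,0,0,0],
    [0,0,0,0]
  ]
}}

```text
t: 7.28
eef_pos: [447.9, -165.4, 22.6]
tcp_rot: [1.076, 1.57, -0.643]
ft_force: [0.6, 0.2, -1.4]
opening: 0.238
```

Call:
{"fn": "step_arm", "kwargs": {
  "steps": [
    [0.02,0,0,0],
    [0,0,0,0],
    [0,0,0,0]
  ]
}}

```text
t: 7.65
eef_pos: [447.8, -165.4, 21.4]
tcp_rot: [-0.178, 1.571, -1.897]
ft_force: [-0.3, -0.3, -0.6]
opening: 0.241
```

Call:
{"fn": "step_arm", "kwargs": {
  "steps": [
    [0,0,0,0],
    [0,0,0,0],
    [0,0,0,0],
    [0,0,0,0]
  ],
  "jaw": 0.5
}}

```text
t: 8.15
eef_pos: [447.8, -165.4, 21.4]
tcp_rot: [0.54, 1.571, -1.18]
ft_force: [-0.5, 0.5, 0.7]
opening: 0.494
```

Call:
{"fn": "step_arm", "kwargs": {
  "steps": [
    [-0.5,0,0,0],
    [-0.8,0,0,0],
    [-0.8,0,0,0],
    [-0.5,0,0,0],
    [0,0,0,0],
    [0,0,0,0]
  ]
}}

```text
t: 8.9
eef_pos: [447.4, -165.2, 150.6]
tcp_rot: [-1.829, 1.57, 2.735]
ft_force: [-0.1, 0.3, -0.5]
opening: 0.502
```

```bash
python3 - <<'E'
from h import *
np.set_printoptions(precision=1,suppress=True)
go(607.5,-125.5,130,-8.5)
s=state();im=read_camera("wrist");cv2.imwrite("pics/w4.png",im[:,:,::-1])
E
```

```text
t8.9 at [ 447.4 -165.2  150.6] psi -8.5 tilt 0.0009 q6 -0.34 open 0.502 F [-0.1  0.3 -0.5]
 turn first 0.00 units; then tool shift units x 0.41 y 3.05 z -1.26
```

View pics/w4.png

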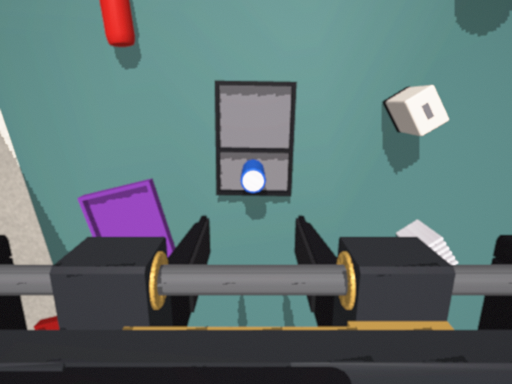

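Call:
{"fn": "step_arm", "kwargs": {
  "steps": [
    [0,0.75,-0.3,0],
    [0,0.8,-0.33,0],
    [0,0.8,-0.33,0],
    [0,0.7,-0.3,0],
    [0,0,0,0],
    [0,0,0,0],
    [0,0,0,0]
  ],
  "jaw": 0.2
}}

```text
t: 9.82
eef_pos: [607.0, -125.9, 151.1]
tcp_rot: [-1.554, 1.57, 3.01]
ft_force: [-1.3, -1.2, -0.2]
opening: 0.801
```

```bash
python3 - <<'E'
from h import *
go(607.5,-125.5,130,-8.5)
s=state();im=read_camera("wrist");im=im[:,:,::-1];cv2.imwrite("pics/w5.png",im)
cv2.imwrite("pics/w5c.png",cv2.resize(im[120:240,190:340],None,fx=5,fy=5,interpolation=cv2.INTER_CUBIC))
E
```

```text
t9.8 at [ 607.  -125.9  151.1] psi -8.5 tilt 0.0009 q6 -0.16 open 0.801 F [-1.3 -1.2 -0.2]
 turn first -0.00 units; then tool shift units x 0.42 y 0.01 z -0.01
```

View pics/w5c.png

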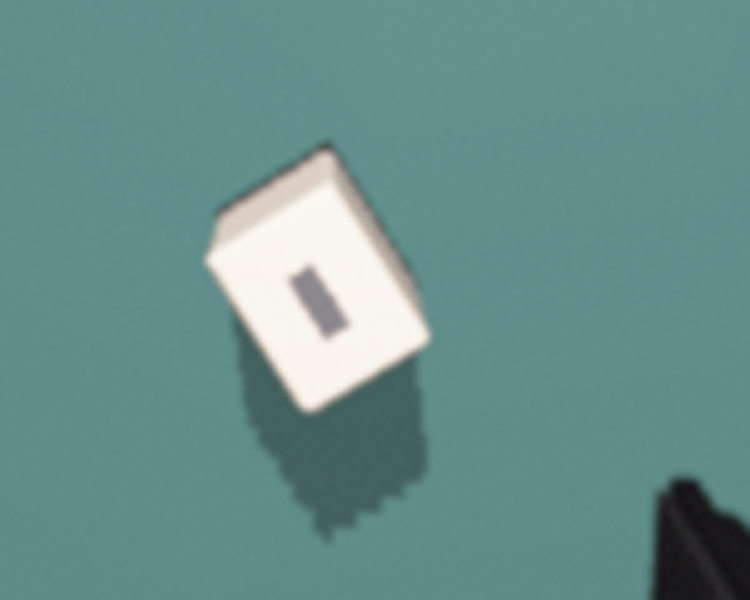

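Relay's top corners in the crop: (206,262), (331,182), (430,338), (308,412).

```bash
python3 - <<'E'
from h import *
np.set_printoptions(precision=1,suppress=True)
s=state();c=camera_info("wrist")
def q(pts,ox,oy,z):
    W=wray([(ox+(x+.5)/5-.5,oy+(y+.5)/5-.5) for x,y in pts],z,s,c);print("c",W.mean(0))
    for i in range(4):d=W[(i+1)%4]-W[i];print("  ",np.hypot(*d[:2]),np.degrees(np.arctan2(d[1],d[0])))
    return W.mean(0)
m=q([(206,262),(331,182),(430,338),(308,412)],190,120,52)
go(m[0],m[1],18,25-1.5)
E
```

```text
c [ 609.7 -124.8   52. ]
   27.42171814150531 24.378010401102703
   34.79274382329432 -66.21360878972348
   27.016887074171326 -156.1069567245663
   34.56224479812579 114.45517187096691
t9.9 at [ 607.2 -125.9  151.4] psi -8.5 tilt 0.0004 q6 -0.16 open 0.800 F [ 0.3  0.4 -0.3]
 turn first -4.00 units; then tool shift units x 2.67 y 0.06 z -0.00
```

Call:
{"fn": "step_arm", "kwargs": {
  "steps": [
    [0,0,0,-1],
    [0,0,0,-1],
    [0,0,0,-1],
    [0,0,0,-1.0],
    [0,0.06,0,-0.05],
    [0.6,0,0,0],
    [0.8,0,0,0],
    [0.7,0,0,0],
    [0.4,0,0,0],
    [0.16,0,0,0],
    [0,0,0,0],
    [0,0,0,0]
  ]
}}

```text
t: 11.38
eef_pos: [611.2, -124.6, 19.4]
tcp_rot: [0.798, 1.569, -0.356]
ft_force: [-0.5, -0.3, 0.6]
opening: 0.801
```

Call:
{"fn": "step_arm", "kwargs": {
  "steps": [
    [0,0,0,0],
    [0,0,0,0],
    [0,0,0,0],
    [0,0,0,0],
    [0,0,0,0],
    [0,0,0,0],
    [0,0,0,0],
    [0,0,0,0]
  ],
  "jaw": 1
}}

```text
t: 12.38
eef_pos: [610.7, -124.4, 18.4]
tcp_rot: [-0.857, 1.571, -2.01]
ft_force: [0.0, -0.0, -0.3]
opening: 0.295
```

```bash
python3 - <<'E'
from h import *
go(456.2,-110.1,100,-8.5)
s=state();im=read_camera("wrist");cv2.imwrite("pics/w6.png",im[:,:,::-1])
E
```

```text
t12.4 at [ 610.7 -124.4   18.4] psi 23.9 tilt 0.0001 q6 -0.72 open 0.295 F [ 0.  -0.  -0.3]
 turn first 4.05 units; then tool shift units x -1.63 y -3.10 z 0.17
```

View pics/w6.png

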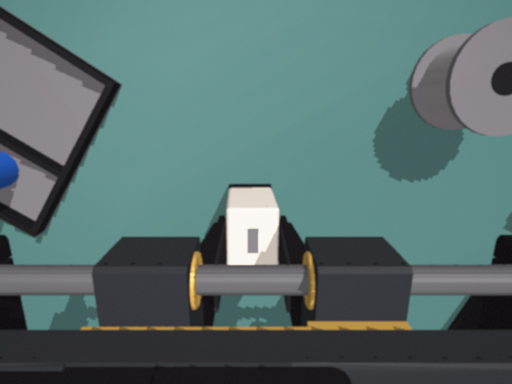

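Call:
{"fn": "step_arm", "kwargs": {
  "steps": [
    [-0.3,0,0,0],
    [-0.7,0,0,0],
    [-0.7,0,0,0],
    [0,0,0,0.8],
    [0,0,0,1],
    [0,0,0,1],
    [0,0,0,1],
    [0,-0.3,0.01,0.25],
    [0,-0.6,0.03,0],
    [0,-0.7,0.04,0],
    [0,-0.7,0.04,0],
    [0,-0.6,0.04,0],
    [0,-0.2,0.01,0],
    [0,0,0,0],
    [0,0,0,0],
    [0,0,0,0]
  ]
}}

```text
t: 14.42
eef_pos: [456.8, -110.5, 103.3]
tcp_rot: [1.077, 1.571, -0.642]
ft_force: [0.4, -0.8, -0.8]
opening: 0.291
```

```bash
python3 - <<'E'
from h import *
go(456.2,-110.1,21.5,-8.5)
s=state();im=read_camera("wrist");cv2.imwrite("pics/w7.png",im[:,:,::-1])
E
```

```text
t14.4 at [ 456.8 -110.5  103.3] psi -8.5 tilt 0.0003 q6 -0.23 open 0.291 F [ 0.4 -0.8 -0.8]
 turn first 0.00 units; then tool shift units x 1.64 y -0.01 z -0.01
```

View pics/w7.png

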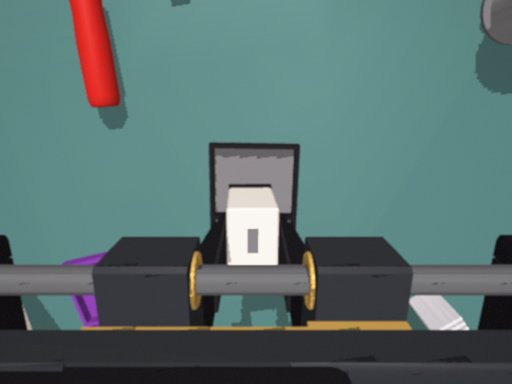

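Call:
{"fn": "step_arm", "kwargs": {
  "steps": [
    [0.3,0,0,0],
    [0.5,0,0,0],
    [0.4,0,0,0],
    [0.2,0,0,0],
    [0.1,0,0,0],
    [0.08,0,0,0],
    [0.06,0,0,0],
    [0,0,0,0],
    [0,0,0,0],
    [0,0,0,0]
  ]
}}

```text
t: 15.72
eef_pos: [456.1, -110.4, 21.6]
tcp_rot: [1.095, 1.57, -0.624]
ft_force: [0.1, 0.1, -0.7]
opening: 0.291
```

Call:
{"fn": "step_arm", "kwargs": {
  "steps": [
    [0,0,0,0],
    [0,0,0,0],
    [0,0,0,0],
    [0,0,0,0]
  ],
  "jaw": 0.45
}}

```text
t: 16.23
eef_pos: [456.1, -110.4, 21.4]
tcp_rot: [0.699, 1.571, -1.02]
ft_force: [0.4, -0.1, 0.2]
opening: 0.55
```

Call:
{"fn": "step_arm", "kwargs": {
  "steps": [
    [-0.5,0,0,0],
    [-0.8,0,0,0],
    [-0.8,0,0,0],
    [-0.5,0,0,0],
    [0,0,0,0],
    [0,0,0,0]
  ]
}}

```text
t: 16.98
eef_pos: [455.7, -110.3, 150.6]
tcp_rot: [-1.713, 1.57, 2.851]
ft_force: [0.9, 0.3, 0.1]
opening: 0.548
```

```bash
python3 - <<'E'
from h import *
go(618,-273,150,-8.5)
s=state();im=read_camera("wrist");cv2.imwrite("pics/w8.png",im[:,:,::-1])
E
```

```text
t17.0 at [ 455.7 -110.3  150.6] psi -8.5 tilt 0.0010 q6 -0.23 open 0.548 F [0.9 0.3 0.1]
 turn first -0.00 units; then tool shift units x 0.01 y 3.69 z 2.74
```

View pics/w8.png

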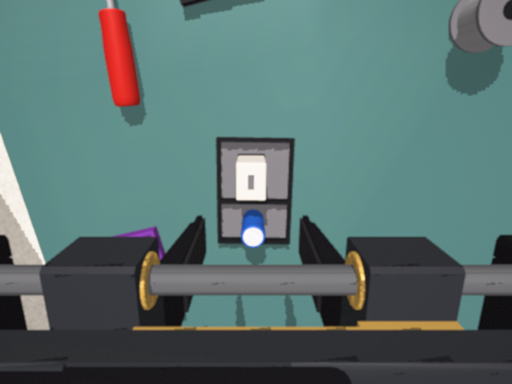

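Both short-tray parts stand in their compartments (relay at 251,180; slim capacitor at 253,236). The heatsink is next.

Call:
{"fn": "step_arm", "kwargs": {
  "steps": [
    [0,0.4,0.3,0],
    [0,0.8,0.6,0],
    [0,0.8,0.6,0],
    [0,0.8,0.6,0],
    [0,0.6,0.44,0],
    [0,0.29,0.2,0],
    [0,0,0,0],
    [0,0,0,0],
    [0,0,0,0]
  ],
  "jaw": 0.2
}}

```text
t: 18.15
eef_pos: [617.8, -272.5, 151.4]
tcp_rot: [-1.76, 1.57, 2.804]
ft_force: [-0.3, -0.3, -1.2]
opening: 0.804
```

```bash
python3 - <<'E'
from h import *
go(618,-273,150,-8.5)
s=state();im=read_camera("wrist");im=im[:,:,::-1]
cv2.imwrite("pics/w9c.png",cv2.resize(im[120:240,190:340],None,fx=5,fy=5,interpolation=cv2.INTER_CUBIC))
E
```

```text
t18.1 at [ 617.8 -272.5  151.4] psi -8.5 tilt 0.0004 q6 -0.37 open 0.804 F [-0.3 -0.3 -1.2]
 turn first 0.00 units; then tool shift units x 0.03 y 0.00 z 0.01
```

View pics/w9c.png

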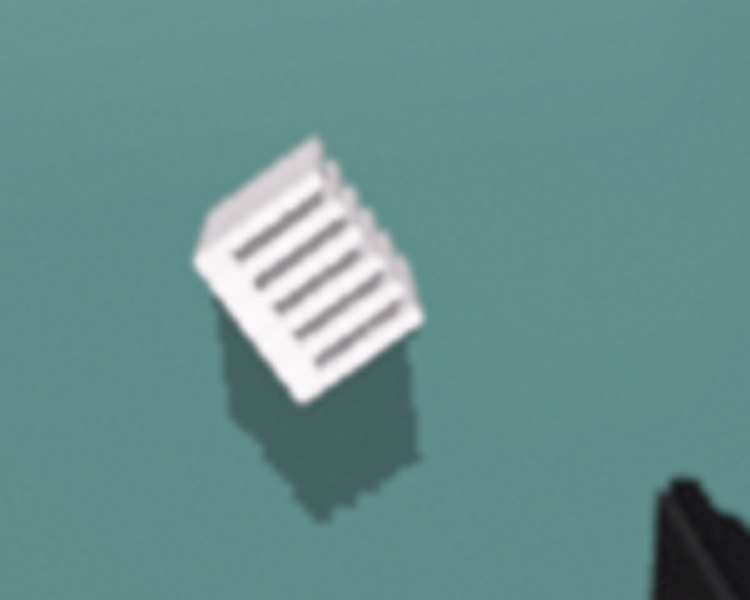

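```bash
python3 - <<'E'
from h import *
np.set_printoptions(precision=1,suppress=True)
s=state();c=camera_info("wrist")
W=wray([(190+(x+.5)/5-.5,120+(y+.5)/5-.5) for x,y in [(194,262),(320,175),(424,320),(302,405)]],50,s,c);m=W.mean(0);print("c",m)
for i in range(4):d=W[(i+1)%4]-W[i];print("  ",np.hypot(*d[:2]),np.degrees(np.arctan2(d[1],d[0])))
go(m[0],m[1],18,26.5)
E
```

```text
c [ 619.1 -270.3   50. ]
   28.522465514395584 26.39146464380694
   33.69119289716468 -62.95999291360622
   28.3592446584233 -152.41040238177996
   34.28644591091647 117.3118918386652
t18.2 at [ 618.  -272.6  151.6] psi -8.5 tilt 0.0001 q6 -0.37 open 0.802 F [-0.   0.7 -0.1]
 turn first -4.37 units; then tool shift units x 2.67 y 0.04 z -0.03
```

Call:
{"fn": "step_arm", "kwargs": {
  "steps": [
    [0,0,0,-1],
    [0,0,0,-1],
    [0,0,0,-1],
    [0,0,0,-1.0],
    [0,0.04,-0.03,-0.4],
    [0.6,0,0,0],
    [0.8,0,0,0],
    [0.7,0,0,0],
    [0.4,0,0,0],
    [0.16,0,0,0],
    [0,0,0,0],
    [0,0,0,0]
  ]
}}

```text
t: 19.7
eef_pos: [620.1, -271.3, 19.6]
tcp_rot: [0.557, 1.569, -0.548]
ft_force: [0.8, -0.3, 0.4]
opening: 0.796
```

Call:
{"fn": "step_arm", "kwargs": {
  "steps": [
    [0,0,0,0],
    [0,0,0,0],
    [0,0,0,0],
    [0,0,0,0],
    [0,0,0,0],
    [0,0,0,0],
    [0,0,0,0],
    [0,0,0,0]
  ],
  "jaw": 1
}}

```text
t: 20.7
eef_pos: [619.5, -271.0, 18.4]
tcp_rot: [-0.429, 1.571, -1.534]
ft_force: [0.0, 0.7, -0.7]
opening: 0.29
```

Call:
{"fn": "step_arm", "kwargs": {
  "steps": [
    [-0.3,0,0,0],
    [-0.7,0,0,0],
    [-0.7,0,0,0],
    [-0.6,0,0,0],
    [0,0,0,0]
  ]
}}

```text
t: 21.32
eef_pos: [620.5, -271.5, 136.6]
tcp_rot: [0.58, 1.566, -0.525]
ft_force: [-0.3, 0.0, -1.4]
opening: 0.296
```

```bash
python3 - <<'E'
from h import *
go(449.5,89.8,100,4.5)
s=state();im=read_camera("wrist");cv2.imwrite("pics/w10.png",im[:,:,::-1])
E
```

```text
t21.3 at [ 620.5 -271.5  136.6] psi 26.7 tilt 0.0051 q6 -0.98 open 0.296 F [-0.3  0.  -1.4]
 turn first 2.78 units; then tool shift units x 0.73 y -2.84 z -7.47
```

View pics/w10.png

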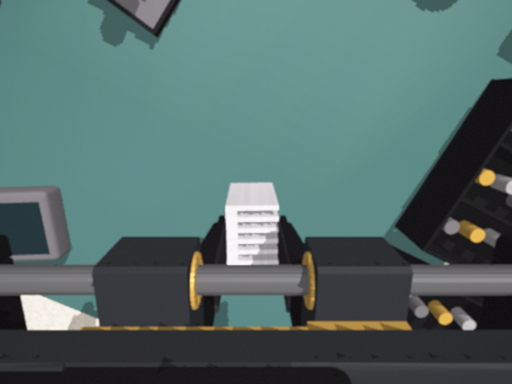

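Call:
{"fn": "step_arm", "kwargs": {
  "steps": [
    [0,0,0,0.9],
    [0,0,0,1],
    [0,-0.1,-0.25,0.86],
    [0,-0.25,-0.65,0],
    [0,-0.3,-0.8,0],
    [0,-0.35,-0.92,0],
    [0,-0.35,-0.92,0],
    [0,-0.35,-0.92,0],
    [0,-0.35,-0.92,0],
    [0,-0.35,-0.92,0],
    [0,-0.28,-0.72,0],
    [0.3,-0.15,-0.4,0],
    [0.43,0,0,0],
    [0,0,0,0],
    [0,0,0,0],
    [0,0,0,0]
  ]
}}

```text
t: 23.38
eef_pos: [447.5, 86.4, 97.4]
tcp_rot: [1.407, 1.57, -0.083]
ft_force: [0.4, -0.6, -0.9]
opening: 0.29
```

```bash
python3 - <<'E'
from h import *
go(449.5,89.8,21.5,4.5)
s=state();im=read_camera("wrist");cv2.imwrite("pics/w11.png",im[:,:,::-1])
E
```

```text
t23.4 at [447.5  86.4  97.4] psi 4.6 tilt 0.0008 q6 -0.03 open 0.290 F [ 0.4 -0.6 -0.9]
 turn first 0.01 units; then tool shift units x 1.52 y 0.04 z -0.07
```

View pics/w11.png

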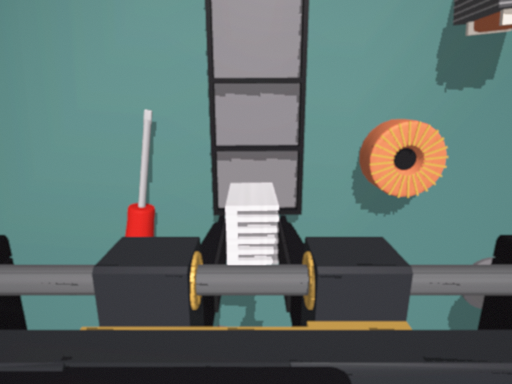

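```bash
python3 - <<'E'
from h import *
np.set_printoptions(precision=1,suppress=True)
s=state();c=camera_info("wrist")
W=wray([(219,213),(301,213),(212,80),(306,79),(214,148),(303,148)],13,s,c);print(W)
print("end comp centre approx",W[[0,1,4,5]].mean(0))
E
```

```text
[[420.8  57.9  13. ]
 [494.9  63.8  13. ]
 [408.9 171.8  13. ]
 [485.2 178.8  13. ]
 [413.3 116.5  13. ]
 [489.5 122.6  13. ]]
end comp centre approx [454.6  90.2  13. ]
```

Call:
{"fn": "step_arm", "kwargs": {
  "steps": [
    [0,0.06,-0.07,0],
    [0.4,0,0,0],
    [0.5,0,0,0],
    [0.3,0,0,0],
    [0.15,0,0,0],
    [0.08,0,0,0],
    [0.06,0,0,0],
    [0.03,0,0,0],
    [0,0,0,0],
    [0,0,0,0],
    [0,0,0,0]
  ]
}}

```text
t: 24.8
eef_pos: [450.1, 90.3, 21.3]
tcp_rot: [1.427, 1.57, -0.063]
ft_force: [-2.2, 0.7, 6.0]
opening: 0.287
```

Call:
{"fn": "step_arm", "kwargs": {
  "steps": [
    [0,0,0,0],
    [0,0,0,0],
    [0,0,0,0],
    [0,0,0,0]
  ],
  "jaw": 0.45
}}

```text
t: 25.3
eef_pos: [449.9, 90.3, 20.8]
tcp_rot: [-0.841, 1.571, -2.331]
ft_force: [-0.6, 0.5, 0.4]
opening: 0.546
```

Call:
{"fn": "step_arm", "kwargs": {
  "steps": [
    [-0.5,0,0,0],
    [-0.8,0,0,0],
    [-0.8,0,0,0],
    [-0.5,0,0,0],
    [0,0,0,0],
    [0,0,0,0]
  ]
}}

```text
t: 26.05
eef_pos: [449.5, 90.3, 150.1]
tcp_rot: [-1.484, 1.57, -2.975]
ft_force: [-0.1, -0.9, -0.1]
opening: 0.55
```

```bash
python3 - <<'E'
from h import *
go(620,247,150,4.5)
s=state();im=read_camera("wrist");cv2.imwrite("pics/w12.png",im[:,:,::-1])
E
```

```text
t26.1 at [449.5  90.3 150.1] psi 4.6 tilt 0.0010 q6 -0.03 open 0.550 F [-0.1 -0.9 -0.1]
 turn first 0.02 units; then tool shift units x 0.00 y 3.65 z -2.86
```

View pics/w12.png

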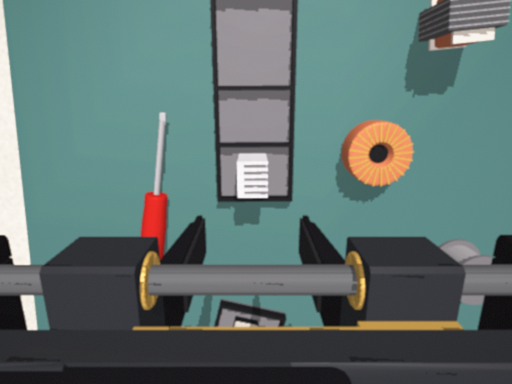

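Heatsink stands in the end compartment (252,178). On to the transformer.

Call:
{"fn": "step_arm", "kwargs": {
  "steps": [
    [0,0.5,-0.4,0],
    [0,0.8,-0.63,0],
    [0,0.8,-0.63,0],
    [0,0.8,-0.63,0],
    [0,0.5,-0.4,0],
    [0,0.25,-0.17,0],
    [0,0,0,0],
    [0,0,0,0],
    [0,0,0,0]
  ],
  "jaw": 0.05
}}

```text
t: 27.22
eef_pos: [619.9, 247.0, 150.8]
tcp_rot: [-1.128, 1.57, -2.618]
ft_force: [-0.4, 0.2, 0.2]
opening: 0.948
```

```bash
python3 - <<'E'
from h import *
go(620,247,150,4.5)
s=state();im=read_camera("wrist");im=im[:,:,::-1]
cv2.imwrite("pics/w13c.png",cv2.resize(im[120:240,190:340],None,fx=5,fy=5,interpolation=cv2.INTER_CUBIC))
E
```

```text
t27.2 at [619.9 247.  150.8] psi 4.6 tilt 0.0004 q6 0.20 open 0.948 F [-0.4  0.2  0.2]
 turn first 0.01 units; then tool shift units x 0.02 y 0.00 z 0.00
```

View pics/w13c.png

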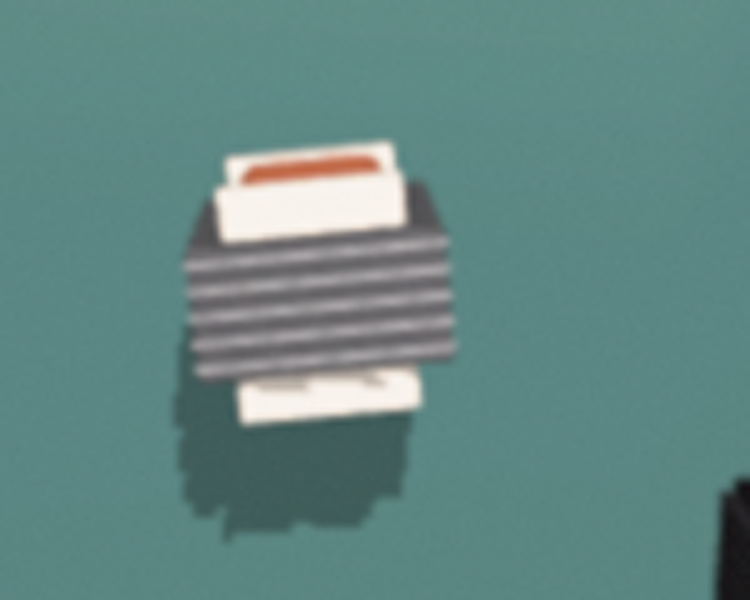

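Core top corners in the crop: (184,262), (449,234), (457,357), (197,380).

```bash
python3 - <<'E'
from h import *
np.set_printoptions(precision=1,suppress=True)
s=state();c=camera_info("wrist")
W=wray([(190+(x+.5)/5-.5,120+(y+.5)/5-.5) for x,y in [(184,260),(449,234),(457,357),(197,380)]],52,s,c);m=W.mean(0);print("c",m)
for i in range(4):d=W[(i+1)%4]-W[i];print("  ",np.hypot(*d[:2]),np.degrees(np.arctan2(d[1],d[0])))
go(m[0],m[1],18,9.8)
E
```

```text
c [622.7 247.   52. ]
   48.97033200764543 10.319400376497692
   23.513791536720113 -80.48032600995059
   48.96714816055707 -170.14025753021787
   23.120926499845176 99.51788030721173
t27.3 at [620.  247.1 151. ] psi 4.6 tilt 0.0001 q6 0.20 open 0.952 F [-0.4  0.4  0.2]
 turn first -0.65 units; then tool shift units x 2.66 y 0.05 z 0.01
```

Call:
{"fn": "step_arm", "kwargs": {
  "steps": [
    [0,0,0,-0.66],
    [0,0.05,0.01,0],
    [0.6,0,0,0],
    [0.8,0,0,0],
    [0.7,0,0,0],
    [0.4,0,0,0],
    [0.16,0,0,0],
    [0,0,0,0],
    [0,0,0,0]
  ]
}}

```text
t: 28.4
eef_pos: [623.5, 247.7, 19.1]
tcp_rot: [1.629, 1.569, 0.231]
ft_force: [-0.0, -0.1, -0.1]
opening: 0.95
```

Call:
{"fn": "step_arm", "kwargs": {
  "steps": [
    [0,0,0,0],
    [0,0,0,0],
    [0,0,0,0],
    [0,0,0,0],
    [0,0,0,0],
    [0,0,0,0],
    [0,0,0,0],
    [0,0,0,0]
  ],
  "jaw": 1
}}

```text
t: 29.4
eef_pos: [622.5, 247.5, 17.8]
tcp_rot: [-1.388, 1.57, -2.786]
ft_force: [-2.9, -0.4, 2.8]
opening: 0.503
```

Call:
{"fn": "step_arm", "kwargs": {
  "steps": [
    [-0.3,0,0,0],
    [-0.6,0,0,0],
    [-0.6,0,0,0],
    [-0.3,0,0,0],
    [0,0,0,0],
    [0,0,0,0]
  ]
}}

```text
t: 30.15
eef_pos: [622.3, 247.3, 106.7]
tcp_rot: [-1.395, 1.569, -2.793]
ft_force: [0.1, -0.1, -4.2]
opening: 0.502
```

```bash
python3 - <<'E'
from h import *
go(440.5,215.4,100,4.5)
s=state();im=read_camera("wrist");cv2.imwrite("pics/w14.png",im[:,:,::-1])
E
```

```text
t30.1 at [622.3 247.3 106.7] psi 9.9 tilt 0.0016 q6 0.11 open 0.502 F [ 0.1 -0.1 -4.2]
 turn first 0.67 units; then tool shift units x 0.13 y -3.68 z 0.35
```

View pics/w14.png

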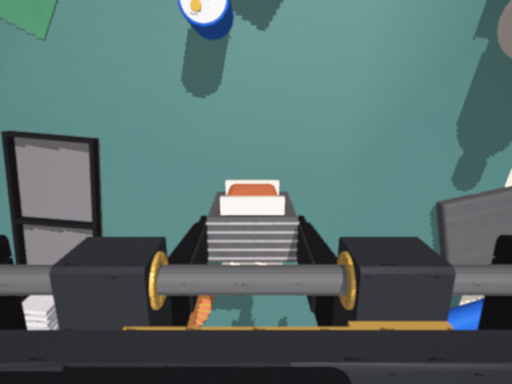

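Call:
{"fn": "step_arm", "kwargs": {
  "steps": [
    [0,0,0,0.67],
    [0,-0.3,0.03,0],
    [0,-0.6,0.06,0],
    [0,-0.7,0.06,0],
    [0,-0.7,0.06,0],
    [0,-0.7,0.06,0],
    [0,-0.45,0.05,0],
    [0,-0.23,0.03,0],
    [0,0,0,0],
    [0,0,0,0],
    [0,0,0,0]
  ]
}}

```text
t: 31.58
eef_pos: [441.5, 215.5, 107.7]
tcp_rot: [1.162, 1.571, -0.33]
ft_force: [0.8, 0.2, -4.0]
opening: 0.498
```

```bash
python3 - <<'E'
from h import *
go(440.5,215.4,21,4.5)
s=state();im=read_camera("wrist");cv2.imwrite("pics/w15.png",im[:,:,::-1])
im=read_camera("scene");cv2.imwrite("pics/s15.png",im[:,:,::-1])
E
```

```text
t31.6 at [441.5 215.5 107.7] psi 4.5 tilt 0.0002 q6 0.24 open 0.498 F [ 0.8  0.2 -4. ]
 turn first 0.00 units; then tool shift units x 1.73 y -0.02 z 0.00
```

View pics/s15.png

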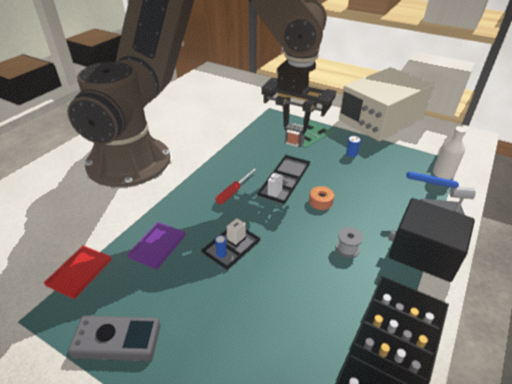

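Call:
{"fn": "step_arm", "kwargs": {
  "steps": [
    [0.4,0,0,0],
    [0.5,0,0,0],
    [0.35,0,0,0],
    [0.2,0,0,0],
    [0.12,0,0,0],
    [0.08,0,0,0],
    [0.06,0,0,0],
    [0.02,0,0,0],
    [0,0,0,0],
    [0,0,0,0],
    [0,0,0,0]
  ]
}}

```text
t: 33.05
eef_pos: [440.9, 215.5, 21.5]
tcp_rot: [1.407, 1.571, -0.085]
ft_force: [0.6, 0.5, -4.1]
opening: 0.503
```

Call:
{"fn": "step_arm", "kwargs": {
  "steps": [
    [0,0,0,0],
    [0,0,0,0],
    [0,0,0,0],
    [0,0,0,0]
  ],
  "jaw": 0.25
}}

```text
t: 33.55
eef_pos: [440.9, 215.5, 21.4]
tcp_rot: [1.431, 1.571, -0.06]
ft_force: [0.1, 0.0, 0.9]
opening: 0.749
```

Call:
{"fn": "step_arm", "kwargs": {
  "steps": [
    [-0.5,0,0,0],
    [-0.8,0,0,0],
    [-0.8,0,0,0],
    [-0.5,0,0,0],
    [0,0,0,0],
    [0,0,0,0]
  ]
}}

```text
t: 34.3
eef_pos: [440.4, 215.3, 150.6]
tcp_rot: [-1.237, 1.57, -2.728]
ft_force: [0.2, -0.4, 0.3]
opening: 0.752
```

```bash
python3 - <<'E'
from h import *
go(565,380.5,150,4.5)
s=state();im=read_camera("wrist");cv2.imwrite("pics/w16.png",im[:,:,::-1])
print(wray([(0,0)],54,s,camera_info("wrist")))
E
```

```text
t34.3 at [440.4 215.3 150.6] psi 4.5 tilt 0.0010 q6 0.24 open 0.752 F [ 0.2 -0.4  0.3]
 turn first 0.00 units; then tool shift units x 0.01 y 2.74 z -3.10
[[227.85157337 348.78575085  54.        ]]
```

View pics/w16.png

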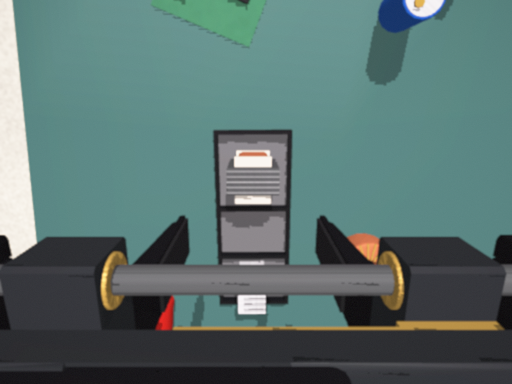

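Call:
{"fn": "step_arm", "kwargs": {
  "steps": [
    [0,0.35,-0.4,0],
    [0,0.65,-0.73,0],
    [0,0.65,-0.73,0],
    [0,0.6,-0.7,0],
    [0,0.35,-0.38,0],
    [0,0.14,-0.16,0],
    [0,0,0,0],
    [0,0,0,0],
    [0,0,0,0]
  ],
  "jaw": 0.15
}}

```text
t: 35.48
eef_pos: [564.9, 380.2, 151.7]
tcp_rot: [0.768, 1.571, -0.724]
ft_force: [0.8, 0.3, 0.5]
opening: 0.854
```

```bash
python3 - <<'E'
from h import *
go(565,380.5,18,4.5)
s=state();im=read_camera("wrist");im=im[:,:,::-1]
cv2.imwrite("pics/w17c.png",cv2.resize(im[120:240,190:340],None,fx=5,fy=5,interpolation=cv2.INTER_CUBIC))
E
```

```text
t35.5 at [564.9 380.2 151.7] psi 4.5 tilt 0.0002 q6 0.42 open 0.854 F [0.8 0.3 0.5]
 turn first 0.00 units; then tool shift units x 2.67 y 0.00 z -0.01
```

View pics/w17c.png

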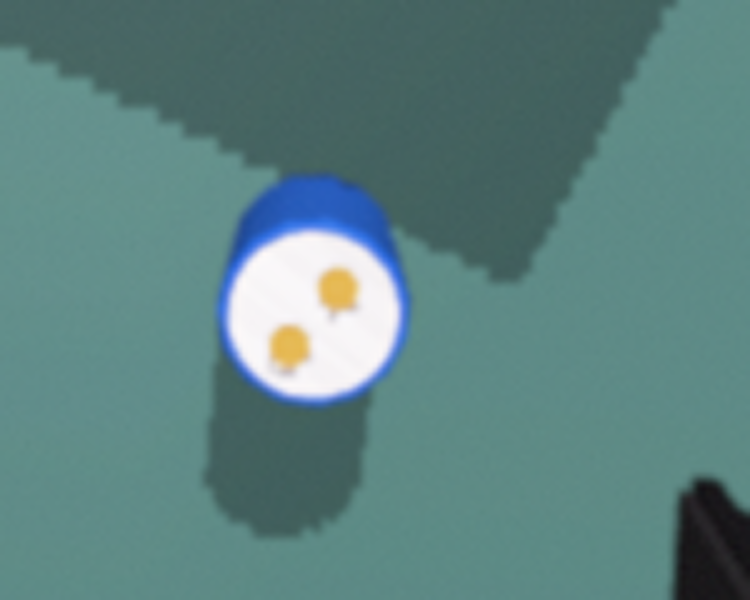

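```bash
python3 -c "
from h import *
s=state();m=wray((252.4,182.4),54,s,camera_info('wrist'))[0];print(m);go(m[0],m[1],18,4.5)"
```

```text
[566.39626378 379.35994026  54.        ]
t35.5 at [565.  380.3 151.7] psi 4.5 tilt 0.0003 q6 0.42 open 0.850 F [ 0.6  0.2 -0.1]
 turn first 0.00 units; then tool shift units x 2.67 y 0.03 z 0.02
```

Call:
{"fn": "step_arm", "kwargs": {
  "steps": [
    [0,0.03,0.02,0],
    [0.6,0,0,0],
    [0.8,0,0,0],
    [0.7,0,0,0],
    [0.4,0,0,0],
    [0.16,0,0,0],
    [0,0,0,0],
    [0,0,0,0]
  ]
}}

```text
t: 36.52
eef_pos: [567.3, 380.3, 19.6]
tcp_rot: [1.949, 1.569, 0.457]
ft_force: [-0.7, -0.1, -0.6]
opening: 0.847
```

Call:
{"fn": "step_arm", "kwargs": {
  "steps": [
    [0,0,0,0],
    [0,0,0,0],
    [0,0,0,0],
    [0,0,0,0],
    [0,0,0,0],
    [0,0,0,0],
    [0,0,0,0],
    [0,0,0,0]
  ],
  "jaw": 1
}}

```text
t: 37.52
eef_pos: [566.7, 379.9, 18.3]
tcp_rot: [-0.432, 1.571, -1.923]
ft_force: [-0.2, 0.5, -0.5]
opening: 0.369
```

Call:
{"fn": "step_arm", "kwargs": {
  "steps": [
    [-0.3,0,0,0],
    [-0.7,0,0,0],
    [-0.8,0,0,0],
    [-0.4,0,0,0],
    [0,0,0,0],
    [0,0,0,0],
    [0,0,0,0]
  ]
}}

```text
t: 38.4
eef_pos: [566.3, 379.7, 127.2]
tcp_rot: [-1.11, 1.569, -2.602]
ft_force: [0.4, -0.2, -1.0]
opening: 0.369
```

```bash
python3 - <<'E'
from h import *
go(446,146.6,120,4.5)
s=state();im=read_camera("wrist");cv2.imwrite("pics/w18.png",im[:,:,::-1])
E
```

```text
t38.4 at [566.3 379.7 127.2] psi 4.5 tilt 0.0019 q6 0.41 open 0.369 F [ 0.4 -0.2 -1. ]
 turn first 0.00 units; then tool shift units x 0.14 y -2.76 z 4.46
```

View pics/w18.png

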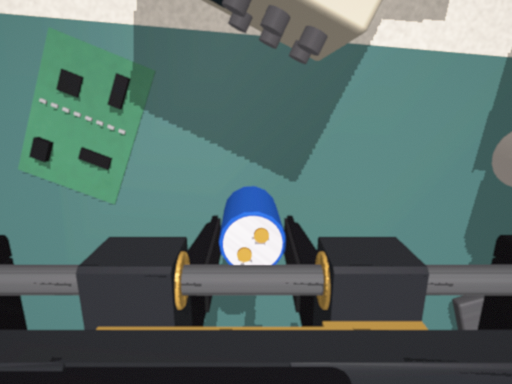

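Call:
{"fn": "step_arm", "kwargs": {
  "steps": [
    [0,-0.25,0.4,0],
    [0,-0.5,0.8,0],
    [0,-0.5,0.8,0],
    [0,-0.5,0.8,0],
    [0,-0.5,0.8,0],
    [0,-0.33,0.55,0],
    [0,-0.18,0.31,0],
    [0,0,0,0],
    [0,0,0,0],
    [0,0,0,0]
  ]
}}

```text
t: 39.7
eef_pos: [447.1, 147.4, 128.2]
tcp_rot: [1.001, 1.571, -0.49]
ft_force: [0.6, 0.0, -0.6]
opening: 0.372
```

```bash
python3 - <<'E'
from h import *
go(446,146.6,21.3,4.5)
s=state();im=read_camera("wrist");cv2.imwrite("pics/w19.png",im[:,:,::-1])
E
```

```text
t39.7 at [447.1 147.4 128.2] psi 4.6 tilt 0.0000 q6 0.10 open 0.372 F [ 0.6  0.  -0.6]
 turn first 0.01 units; then tool shift units x 2.14 y -0.02 z 0.01
```

View pics/w19.png

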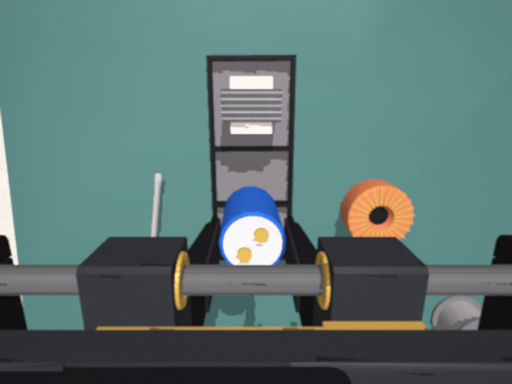

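```bash
python3 -c "
from h import *
s=state();W=wray([(211,148.5),(292,148.5),(215,204),(290,203)],13,s,camera_info('wrist'));print(W.round(1),W.mean(0))"
```

```text
[[406.8 172.1  13. ]
 [483.8 178.3  13. ]
 [413.4 116.9  13. ]
 [488.  123.9  13. ]] [447.99081652 147.80044515  13.        ]
```

Call:
{"fn": "step_arm", "kwargs": {
  "steps": [
    [0.5,0,0,0],
    [0.6,0,0,0],
    [0.45,0,0,0],
    [0.25,0,0,0],
    [0.14,0,0,0],
    [0.1,0,0,0],
    [0.06,0,0,0],
    [0.03,0,0,0],
    [0,0,0,0],
    [0,0,0,0],
    [0,0,0,0]
  ]
}}

```text
t: 41.12
eef_pos: [446.8, 146.7, 22.0]
tcp_rot: [1.324, 1.57, -0.167]
ft_force: [0.5, -0.4, -1.2]
opening: 0.372
```

Call:
{"fn": "step_arm", "kwargs": {
  "steps": [
    [0,0,0,0],
    [0,0,0,0],
    [0,0,0,0],
    [0,0,0,0]
  ],
  "jaw": 0.35
}}

```text
t: 41.62
eef_pos: [446.8, 146.8, 21.9]
tcp_rot: [0.461, 1.571, -1.03]
ft_force: [0.3, -0.1, 0.2]
opening: 0.643
```

Call:
{"fn": "step_arm", "kwargs": {
  "steps": [
    [-0.5,0,0,0],
    [-0.8,0,0,0],
    [-0.8,0,0,0],
    [-0.8,0,0,0],
    [-0.5,0,0,0],
    [0,0,0,0],
    [0,0,0,0]
  ]
}}

```text
t: 42.5
eef_pos: [446.3, 146.6, 191.0]
tcp_rot: [-1.387, 1.57, -2.879]
ft_force: [0.0, 0.0, 0.0]
opening: 0.648
```

Call:
{"fn": "step_arm", "kwargs": {
  "steps": [
    [0,0,0.7,0],
    [0,0,0.9,0],
    [0,0,0.9,0],
    [0,0,0.9,0],
    [0,0,0.9,0],
    [0,0,0.9,0],
    [0,0,0.9,0],
    [0,0,0.9,0],
    [0,0,0.5,0],
    [0,0,0,0],
    [0,0,0,0],
    [0,0,0,0]
  ]
}}

```text
t: 44.0
eef_pos: [476.4, -226.0, 191.7]
tcp_rot: [-2.216, 1.57, 2.577]
ft_force: [0.1, -0.1, -0.5]
opening: 0.651
```

```bash
python3 - <<'E'
from h import *
go(446,146.6,21.3,4.5)
im=read_camera("wrist");cv2.imwrite("pics/w20.png",im[:,:,::-1])
im=read_camera("top")[:,:,::-1];cv2.imwrite("pics/t20.png",im)
cv2.imwrite("pics/t20c.png",cv2.resize(im[90:225,110:350],None,fx=3.3,fy=3.3,interpolation=cv2.INTER_CUBIC))
im=read_camera("scene")[:,:,::-1]
cv2.imwrite("pics/s20c.png",cv2.resize(im[110:290,180:380],None,fx=3.3,fy=3.3,interpolation=cv2.INTER_CUBIC))
E
```

```text
t44.0 at [ 476.4 -226.   191.7] psi 4.6 tilt 0.0006 q6 -0.65 open 0.651 F [ 0.1 -0.1 -0.5]
 turn first 0.01 units; then tool shift units x 3.41 y -0.02 z -7.48
```

View pics/t20c.png

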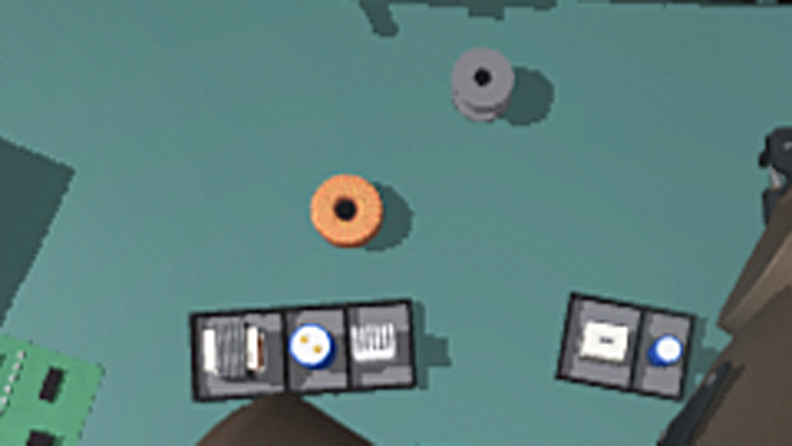

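View pics/s20c.png

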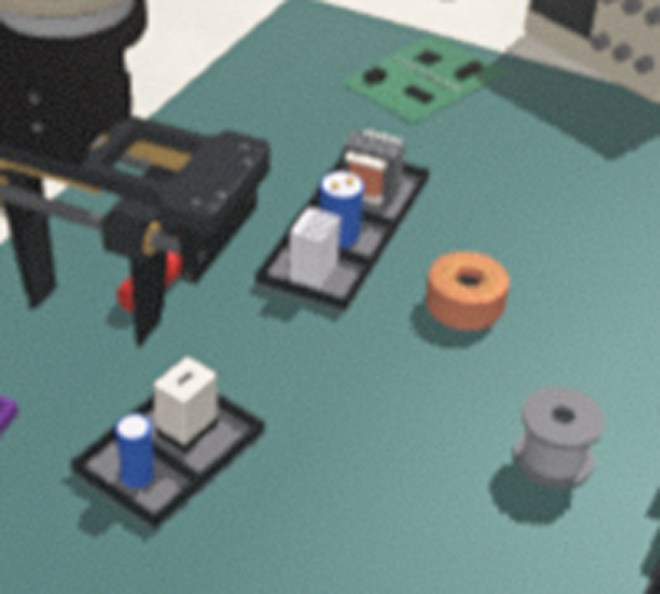

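The pictures show all five parts upright in their compartments, with the ring and reel in place. I'll put numbers on that.

```bash
python3 - <<'E'
from h import *
def f(p):return (110+(p[0]+.5)/3.3-.5,90+(p[1]+.5)/3.3-.5)
L=(np.array([445,159]),4.6);S=(np.array([454,-133]),-8.7)
for n,p,z,(c,a) in(("trafo",(233,348),55,L),("big",(311,345),57,L),("heats",(373,341),53,L),("relay",(604,342),55,S),("slim",(667,349),53,S)):
    d=ray("top",f(p),z)[0][:2]-c;t=np.radians(a);print(n,round(d@[np.cos(t),np.sin(t)],1),round(d@[-np.sin(t),np.cos(t)],1))
for n,p,z in(("ring",(346,211),30),("reel",(483,77),44)):print(n,ray("top",f(p),z))
job_done()
E
```

```text
trafo -0.2 54.8
big -1.9 -12.6
heats -1.2 -65.9
relay -6.1 25.1
slim -2.6 -30.2
ring [[568.65038476 122.4572121   30.        ]]
reel [[691.10581781   1.76093813  44.        ]]
the job is handed in; nothing more can be done
```

I made up both kits and handed the job in at about 44 s. Each part was gripped about 37 mm up, set down on its compartment floor and released there. `job_done()` reports no verdict, so the result rests on my own checks.

Part centres measured from the last top picture, in each tray's own frame:

| Part | Tray | Across x (mm) | Allowed x | Along y (mm) | Allowed y |
|---|---|---|---|---|---|
| Laminated transformer | long | -0.2 | ±18 | 54.8 | 37 to 77 |
| Large capacitor | long | -1.9 | ±22 | -12.6 | -25 to 1 |
| Heatsink | long | -1.2 | ±26 | -65.9 | -85 to -53 |
| Relay | short | -6.1 | ±26 | 25.1 | 4 to 42 |
| Slim capacitor | short | -2.6 | ±28 | -30.2 | -46 to -20 |

- **Position and upright:** all five parts are well inside their limits, and they look upright in the last top and scene pictures. I judged uprightness and seating by eye, not by measuring angle or height.
- **Ring transformer and solder reel:** both read within 3 mm of their first measured positions, about as close as I can measure.
- **Disagreements:** the top and wrist cameras differed by up to about 5 mm; the largest gap was a wrist picture taken while the arm was still settling. The heatsink read about 6 N of upward force as it touched down. No check failed.

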